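Slide the glass tray away under the display plinth

ROBOT

A 7-joint arm with a two-finger parallel gripper is mounted at the origin on a cart in front of the work surface, level with it; the furniture and walls round the work are solid. World frame = base frame: x ahead of the robot, y to its left, z up, the work surface at z = 0. Lengths are in mm, angles in rad, forces in N, time in s.
With the tool pointing down it reaches from about 400 to 875 mm from the base axis. Payload 6.5 kg.
Tool frame: the origin (TCP) lies on the mounting face of the last link; the fingertips stand 166 mm ahead of it and the grasp point (between the pads) lies 147 mm ahead of it; z points along the fingers, x is the direction in which the jaws open and shut, and the axes are right-handed (so a half turn about z gives the same grasp; the last joint's range is limited). The gripper opens to 88 mm and grips with 3 to 60 N. Pads are 18 mm wide; open, the fingers measure 123 mm over their backs; the gripper's body (75 mm by 187 mm) begins 45 mm behind the grasp point.
Start: joints at [-0.066, 0.536, -0.004, 1.538, 0.003, 1.067, -0.071], TCP at [649.992, 0.005, 404.716] pointing down, gripper open.
Joint ranges: [-2.7, 2.7], [-0.37, 2.16], [-1.27, 1.26], [0.24, 2.4], [-1.31, 4.45], [0.19, 1.91], [-2.76, 2.76]. Speed limits (rad/s): [2.39, 2.39, 3.14, 3.14, 3.14, 3.14, 3.14].

INTERFACE

Orientations are given as a unit quaternion [x, y, z, w].
In Python, from workcell import move_ptp, move_linear, movej, move_gripper, wait, solve_ik, observe, snapshot, camera_info, Unreachable, finish_job gives the robot as it stands. Calls block until the motion is done:
- move_ptp(position, orientation): joint-space move of the TCP to a pose.
- move_linear(position, rate=150, attitude=None, contact_N=None): straight line of the TCP; attitude=None keeps the orientation; rate is the mean speed in mm/s. With contact_N (N) it stops when the force on the tool has changed by that much, and returns True; else False.
- movej(angles): joint-space move.
- move_gripper(opening): finger opening in mm; the grip force is fixed at half the most; returns when the fingers have stopped.
- wait(seconds).
- solve_ik(position, orientation): joint angles nearest the present ones, or None.
- observe(): the state.
- snapshot(name): name is "scene" or "side" or "wrist"; returns the picture (420x560x3 uint8, blue, green, red); there is no depth.
- camera_info(name): a dict with "fovy" (degrees; the focal length in pixels is half the picture's height over the tangent of half this angle, whatever the lens; pixels are square), "cx", "cy" (the principal point, pixels), "D" ([k1, k2, p1, p2, k3] as OpenCV has them; the pictures are not rectified), "eye" and "rotation" of the camera in the world; the wrist camera has in their place "mount" (4x4, takes a point from camera to tool coordinates, whose origin is the TCP and whose axes are the tool frame's). Camera axes: x right, y up, looking along -z (the intrinsics and any distortion apply to the point x, -y, -z); pixel columns grow to the right and rows downward; lengths in mm; the calibration is good to about 2 mm. A picture is of the moment at which its call begins: read the wrist's pose just before it. camera_info takes no time and is no camera call.
A pose or a line that the arm cannot do raises Unreachable and nothing moves.
- finish_job(): hands the job in, once; it reports no verdict.
The state is a dict: "time_s": time; "joints": joint angles; "dq": joint speeds; "joint_torque": joint torques, N m; "ee_pos": TCP position; "eef_rot": TCP orientation; "wrist_force": force on the tool from outside, world axes, zero at the start; "ft_torque": the same for the moment, N m; "width": finger opening in mm.
Only numpy, scipy, OpenCV 4.12 (cv2) and the standard library are available. Lean on these libraries where they do the work, as an engineer would, in place of code of your own. Each camera call takes 0.05 s, during which the arm holds its last target.

TASK

Put the loose glass butterfly tray away under the low marble display plinth: push it along the table with the fingertips, turn and shift it until it lines up with the open front slot, and slide it under the slab until it sits squarely against the back stop, with only its narrow front lip showing. Keep the tray flat on the table all the way - it is pushed, never picked up - and leave the plinth, the mug and candle glass standing on it, and the tin and soap beside it undisturbed.

Things in the scene. Friction and masses are not known exactly. Their poses are not given: they have to be found in the camera images.
- butterfly_tray: flat rectangular glass tray with a printed butterfly, lying on the open table in front of the plinth, 107 (x) x 176 (y) x 8 (z) mm, about 0.19 kg. Origin: centre of its underside; z up, y along its long side. It may go in either way round (a half turn makes no difference)
- plinth: low display plinth, loose, 1.9 kg: marble slab 150 (x, depth) x 214 (y) x 16 mm, underside 13 mm, top 29 mm up, on two oak runners and a back stop; slides if shoved with over some 11 N. Origin: centre of its underside, at table height; x points from the open front (robot side) to the back. Slot below: y -93 to +93 mm, 13 mm high (5 mm over the tray)
- slot_mouth (a point): middle of the slot's open front, below the slab's front edge, plinth x = -75 mm, 6.5 mm up; plinth axes. The runners' rounded noses reach 10 mm farther out (x = -85 mm)
- slot_stop (a point): middle of the back stop's front face, plinth x = +24 mm, 6.5 mm up; plinth axes. A tray against the stop has its centre at plinth x = -29.5 mm, y = 0, and its front edge 8 mm proud of the slab
- patterned_mug: glazed mug with a printed band, 80 x 111 (with handle) x 82 mm high, standing on the back left part of the slab; origin: centre of its underside; leave it standing
- candle_glass: candle in a printed glass, diameter 66, 101 mm high, standing on the back right part of the slab; origin: centre of its underside; leave it standing
- tin: small round tin, diameter 64, 45 mm high, on the table to the left of the plinth; origin: centre of its underside; leave it standing
- soap: wrapped soap bar, 52 x 78 x 26 mm, on the table to the right of the plinth; origin: centre of its underside; leave it lying

How it is judged (in metres and radians):
At the end, for the whole second after the job is handed in: The tray lies flat and still in the slot under the slab, within 5 mm of the back stop, between the runners and square to the stop within about 3 degrees; the plinth stands within 12 mm of where it was, and mug, candle glass, tin and soap stand as they stood (x of butterfly_tray in the frame of plinth between -0.0345 and -0.0265 m and y of butterfly_tray in the frame of plinth between -0.009 and 0.009 m and angle between the x axis of butterfly_tray and the x axis of plinth, either way round below 0.05 rad and height (world z) of butterfly_tray below 0.003 m and angle between butterfly_tray's own z axis and vertical below 0.03 rad and linear speed of butterfly_tray below 0.01 m/s and distance of plinth from where it was at the start of the episode below 0.012 m and angle between each of patterned_mug, candle_glass, tin, soap's own z axis and vertical below 0.1 rad); the robot touches nothing.
It fails at once if the tray is lifted off the table or tipped up (height (world z) of butterfly_tray above 0.01 m or angle between butterfly_tray's own z axis and vertical above 0.08 rad).
It fails at once if the plinth is shoved out of place (distance of plinth from where it was at the start of the episode above 0.012 m).
It fails at once if the mug or the candle glass on the plinth is shifted or knocked (distance of any of patterned_mug, candle_glass from where it was at the start of the episode above 0.02 m).
It fails at once if the tin or the soap beside the plinth is shifted or knocked (distance of any of tin, soap from where it was at the start of the episode above 0.02 m).
It also fails if it takes over 72 s, if anything falls off the work surface, if the arm or the gripper's body presses on something with over 40 N, if the wrist force passes 120 N, or if a joint passes its speed limit or range.

## Working session

There is one attempt and no reset: what is moved stays moved. The work goes in short steps, each a Python script; the robot and the scene stay as the last script left them, time stands still between calls to the robot, and variables do not carry over. Pictures are saved under pics/ and viewed, and the job is handed in when it is done.

```bash
mkdir -p pics; ls; python3 - <<'E'
from workcell import *
import cv2
for n in ["scene","side","wrist"]:
    cv2.imwrite(f"pics/{n}0.png",snapshot(n)); print(n,camera_info(n))
s=observe();print(s)
E
```

```text
pics
scene {'fovy': 44.01397154117238, 'cx': 282.117517725005, 'cy': 215.51160173415923, 'D': array([-0.1554847,  0.       ,  0.       ,  0.       ,  0.       ]), 'eye': array([-66.95474284, 673.89727613, 637.46691262]), 'rotation': array([-0.20344423,  0.42997337,  0.78756128, -0.39176598])}
side {'fovy': 53.06027214879374, 'cx': 281.4953634192014, 'cy': 206.25294286495088, 'D': array([-0.09869144,  0.        ,  0.        ,  0.        ,  0.        ]), 'eye': array([463.10696005, 706.31683457, 645.69553926]), 'rotation': array([-0.05968244,  0.3833965 ,  0.91131372, -0.13766785])}
wrist {'fovy': 59.282521724722685, 'cx': 273.4573015733572, 'cy': 211.39102994333413, 'D': array([-0.02194127,  0.        ,  0.        ,  0.        ,  0.        ]), 'mount': array([[ 9.99999117e-01, -1.39526485e-04, -1.32129740e-03,
        -2.31437440e-01],
       [-5.23781436e-04, -9.55332432e-01, -2.95532857e-01,
        -7.69199040e+01],
       [-1.22104360e-03,  2.95533289e-01, -9.55331662e-01,
         2.11145187e+01],
       [ 0.00000000e+00,  0.00000000e+00,  0.00000000e+00,
         1.00000000e+00]])}
{'time_s': 0.15, 'joints': array([-0.06618295,  0.53698816, -0.0044201 ,  1.53859211,  0.00263666,
        1.06727936, -0.07119682]), 'dq': array([ 0.00199902, -0.00264139, -0.00127688, -0.00257694,  0.00039276,
       -0.00032595, -0.00075009]), 'joint_torque': array([ 1.87267411e-03, -5.71325254e+01,  9.91865471e-01, -2.51826882e+01,
       -5.61970426e-02,  1.52406085e-02,  1.04863441e-04]), 'ee_pos': array([ 6.49767787e+02, -1.56659972e-02,  4.04064050e+02]), 'eef_rot': array([ 9.99999800e-01,  2.96115454e-05, -6.27377292e-04,  6.81785243e-05]), 'wrist_force': array([-0.24462463,  0.07485011, -0.05755617]), 'ft_torque': array([-0.01565611,  0.03943408,  0.00298054]), 'width': 88.18716066320891}
```

View pics/scene0.png

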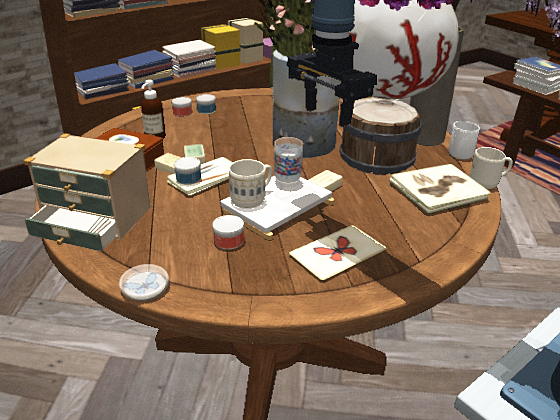

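View pics/side0.png

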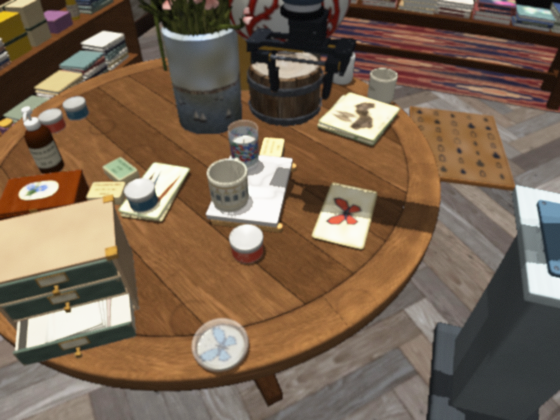

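View pics/wrist0.png

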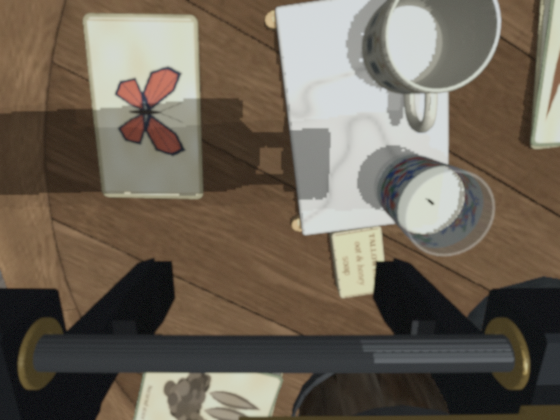

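The scene camera shows the tray in front of the plinth. The wrist view shows both: tray corners near (87,16), (195,14), (201,198) and (105,195), and the slab's front edge from about (277,8) to (303,234). The soap is at (358,262). I'll measure from the wrist image next.

```bash
cat > h.py <<'E'
import numpy as np, cv2
from scipy.spatial.transform import Rotation as R
from workcell import *
def cam(name, st=None):
    c=camera_info(name); f=210/np.tan(np.radians(c["fovy"])/2)
    K=np.array([[f,0,c["cx"]],[0,f,c["cy"]],[0,0,1]])
    if name=="wrist":
        T=np.eye(4);T[:3,:3]=R.from_quat(st["eef_rot"]).as_matrix();T[:3,3]=st["ee_pos"]
        M=T@c["mount"]; return K,c["D"],M[:3,:3],M[:3,3]
    return K,c["D"],R.from_quat(c["rotation"]).as_matrix(),c["eye"]
def cast(px,z,C):
    K,D,Rm,e=C
    p=cv2.undistortPoints(np.array(px,float).reshape(-1,1,2),K,D).reshape(-1,2)
    d=np.c_[p[:,0],-p[:,1],-np.ones(len(p))]@Rm.T
    return e+d*((z-e[2])/d[:,2])[:,None]
def proj(P,C):
    K,D,Rm,e=C
    q=(np.array(P,float).reshape(-1,3)-e)@Rm
    q=q*[1,-1,-1]
    return cv2.projectPoints(q,np.zeros(3),np.zeros(3),K,D)[0].reshape(-1,2)
E
python3 - <<'E'
from h import *
np.set_printoptions(precision=1,suppress=True)
st=observe();im=snapshot("wrist");cv2.imwrite("pics/w1.png",im)
C=cam("wrist",st);print(C[3])
t=[(87,16),(195,14),(201,198),(105,195)]
P=cast(t,8,C);print(P);print([np.linalg.norm(P[i]-P[(i+1)%4]) for i in range(4)])
print(cast([(277,8),(303,234)],29,C),cast([(277,8),(303,234)],13,C))
cv2.imwrite("pics/z.png",cv2.resize(im[:250,50:350],None,fx=2.4,fy=2.4,interpolation=cv2.INTER_CUBIC))
for n in["scene","side"]:
    print(n,proj(np.r_[P,cast([(277,8),(303,234)],29,C)],cam(n)).tolist())
E
```

```text
[649.5  76.9 382.9]
[[477.3 149.6   8. ]
 [577.4 150.6   8. ]
 [573.3 -24.4   8. ]
 [472.  -21.2   8. ]]
[np.float64(100.12210042567106), np.float64(175.03884325798364), np.float64(101.33026337835469), np.float64(170.85714015624978)]
[[652.5 151.   29. ]
 [679.8 -56.9  29. ]] [[652.6 154.4  13. ]
 [681.2 -62.9  13. ]]
scene [[320.82129085987657, 277.4940212763996], [287.5737541028769, 251.7711185389217], [352.00318437300564, 223.70647137574304], [385.081665894568, 246.540518535845], [265.26580644033425, 226.1013787697035], [330.88188914228317, 190.7846918949219]]
side [[359.1706188098158, 247.31837452384536], [310.0833746840454, 236.59899840815024], [330.7969556262496, 182.5085473729214], [374.3336361896843, 192.1672996317148], [274.50245870564765, 221.69131078618463], [290.5246577484774, 158.5872530816777]]
```

View pics/z.png

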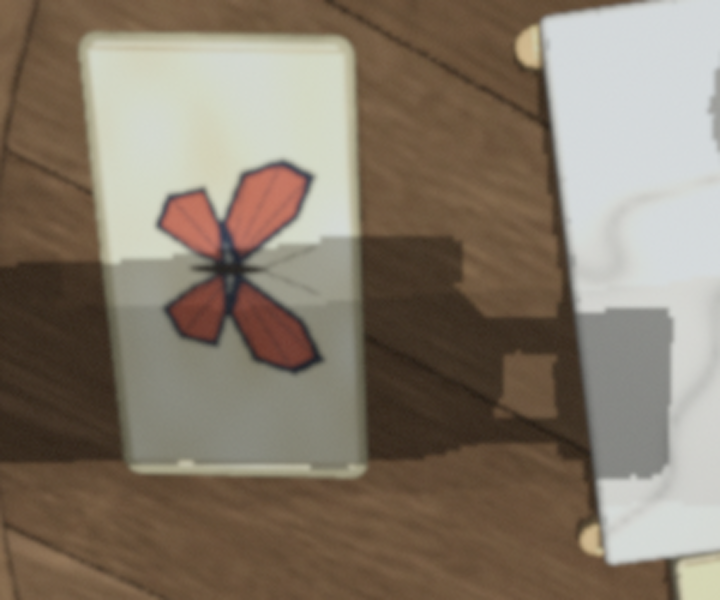

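```bash
cat >> h.py <<'E'
def contour(mask,seed_box):
    n,l,s,c=cv2.connectedComponentsWithStats(mask)
    x0,y0,x1,y1=seed_box
    ids=np.bincount(l[y0:y1,x0:x1].ravel(),minlength=n);ids[0]=0
    m=(l==ids.argmax()).astype(np.uint8)
    m=cv2.morphologyEx(m,cv2.MORPH_OPEN,np.ones((3,3),np.uint8))
    return max(cv2.findContours(m,cv2.RETR_EXTERNAL,cv2.CHAIN_APPROX_NONE)[0],key=cv2.contourArea).reshape(-1,2)
E
python3 - <<'E'
from h import *
im=cv2.imread("pics/w1.png");hsv=cv2.cvtColor(im,cv2.COLOR_BGR2HSV)
for p in [(100,40),(150,40),(120,170),(190,190),(30,120),(70,230),(230,130),(250,50),(330,50),(310,170),(220,220)]:print(p,hsv[p[1],p[0]],im[p[1],p[0]])
E
```

```text
(100, 40) [ 37  20 215] [198 215 211]
(150, 40) [ 41  13 216] [205 216 212]
(120, 170) [ 33  22 137] [125 137 136]
(190, 190) [ 28  31 133] [117 132 133]
(30, 120) [ 16 103  72] [43 58 72]
(70, 230) [ 15  96 138] [ 86 112 138]
(230, 130) [ 16 117  61] [33 48 61]
(250, 50) [ 15 108 111] [ 64  88 111]
(330, 50) [ 99   8 219] [219 217 212]
(310, 170) [ 38   8 135] [131 135 134]
(220, 220) [ 15 109 105] [ 60  83 105]
```

```bash
cat >> h.py <<'E'
def tray_wrist(im,C,box):
    hsv=cv2.cvtColor(im,cv2.COLOR_BGR2HSV)
    m=((hsv[...,1]<65)&(hsv[...,2]>85)).astype(np.uint8)
    c=contour(m,box)
    P=cast(c,8,C)[:,:2]
    return c,cv2.minAreaRect(P.astype(np.float32))
E
python3 - <<'E'
from h import *
np.set_printoptions(precision=1,suppress=True)
st=observe();im=snapshot("wrist");C=cam("wrist",st)
c,r=tray_wrist(im,C,(80,20,200,190));print(r);B=cv2.boxPoints(r);print(B)
# plinth front edge
hsv=cv2.cvtColor(im,cv2.COLOR_BGR2HSV)
m=((hsv[...,1]<45)&(hsv[...,2]>100)).astype(np.uint8)
pts=[]
for y in range(30,220):
    xs=np.nonzero(m[y,260:330])[0]
    if len(xs): pts.append((260+xs[0]-.5,y))
pts=np.array(pts)
W=cast(pts,29,C)[:,:2]
vx,vy,x0,y0=cv2.fitLine(W.astype(np.float32),cv2.DIST_HUBER,0,.01,.01).ravel()
print("edge dir",vx,vy,x0,y0,"ang",np.arctan2(vx,-vy) )
# slab near bottom edge (y-): bottom edge pixels
bt=[]
for x in range(310,328):
    ys=np.nonzero(m[180:245,x])[0]; bt.append((x,180+ys[-1]+.5))
print(bt[:3],bt[-3:]); Wb=cast(bt,29,C);print(Wb[[0,-1]])
v=im.copy();cv2.drawContours(v,[c.reshape(-1,1,2)],-1,(0,0,255),1)
for p in pts[::5]:cv2.circle(v,(int(p[0]),int(p[1])),1,(255,0,0),-1)
for p in proj(np.c_[B,np.full(4,8)],C):cv2.circle(v,tuple(int(a) for a in p),2,(0,255,0),-1)
cv2.imwrite("pics/v1.png",cv2.resize(v[:300],None,fx=1.4,fy=1.4))
for n in["scene","side"]:
    i2=snapshot(n)
    for p in proj(np.r_[np.c_[B,np.full(4,8)],[[W[0,0],W[0,1],29],[W[-1,0],W[-1,1],29]]],cam(n)):cv2.circle(i2,tuple(int(round(a)) for a in p),1,(0,255,0),-1)
    cv2.imwrite(f"pics/{n}2.png",cv2.resize(i2[130:310,180:440],None,fx=3,fy=3))
E
```

```text
((524.034423828125, 63.70183563232422), (175.17745971679688, 107.04247283935547), 88.8622055053711)
[[468.8 -22.8]
 [575.8 -24.9]
 [579.3 150.2]
 [472.3 152.3]]
edge dir 0.14180934 -0.989894 663.68384 51.241463 ang 0.142289
[(310, np.float64(234.5)), (311, np.float64(234.5)), (312, np.float64(234.5))] [(325, np.float64(232.5)), (326, np.float64(232.5)), (327, np.float64(232.5))]
[[687.1 -57.4  29. ]
 [704.5 -55.2  29. ]]
```

View pics/v1.png

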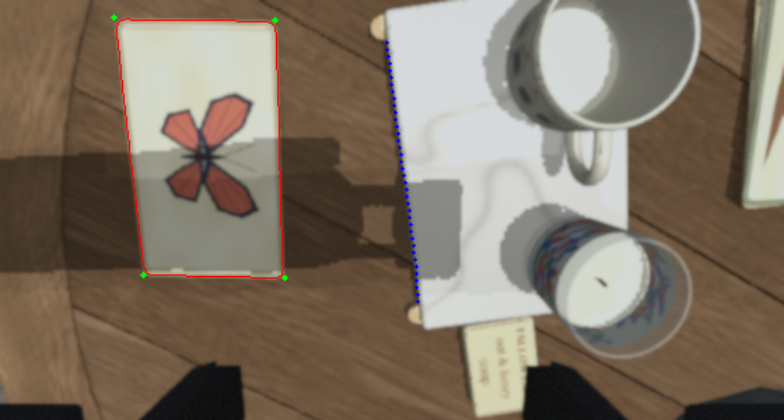

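View pics/scene2.png

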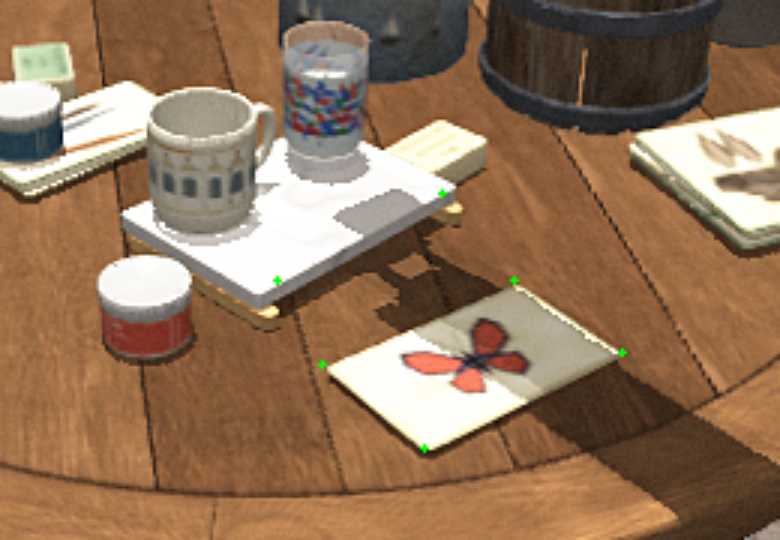

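View pics/side2.png

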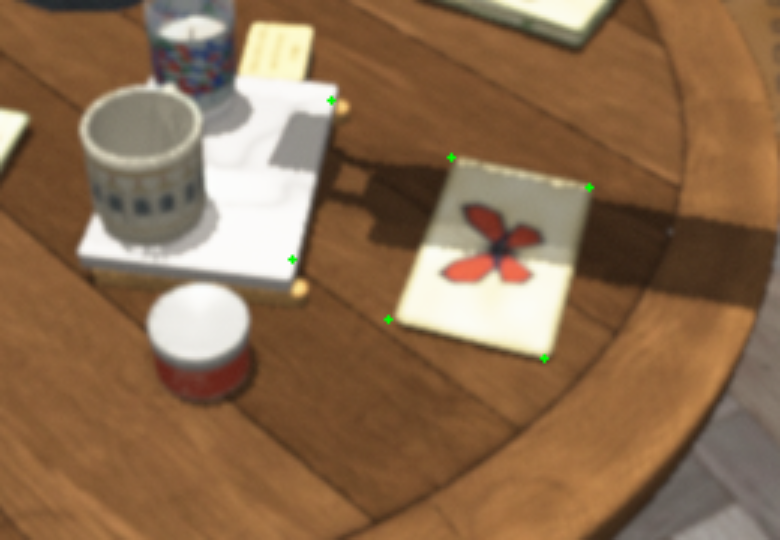

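The tray fit is centre (524, 64) mm with yaw −0.02. The plinth's yaw is +0.142, with its slot axis about 37 mm to the side. First push is on the tray's left short edge with two fingertips set parallel to the plinth, so it both turns and shifts the tray. Before that I'll check the clearances to the mug, candle and tin.

```bash
cat >> h.py <<'E'
YAW=0.1423; EX=np.array([np.cos(YAW),np.sin(YAW)]); EY=np.array([-np.sin(YAW),np.cos(YAW)])
U0,V0=739.2,-48.7   # plinth centre in rotated world axes
def w(u,v,z): return np.r_[u*EX+v*EY,z]
def uv(p): p=np.asarray(p)[...,:2]; return np.stack([p@EX,p@EY],-1)
def quat(yaw): return (R.from_euler('z',yaw)*R.from_quat([1,0,0,0])).as_quat()
E
python3 - <<'E'
from h import *
np.set_printoptions(precision=1,suppress=True)
C=cam("wrist",observe())
print("mug rim left",uv(cast([(365,35),(383,85)],111,C)),"candle rim",uv(cast([(403,190),(420,245)],130,C)))
S=cam("scene");print("tin base front/left/right",uv(cast([(229,249),(215,240),(243,243)],0,S)))
for u,v,z,y in[(525,108,230,YAW),(525,108,169,YAW),(525,48,169,YAW),(440,V0,169,YAW+np.pi/2),(647,V0,169,YAW+np.pi/2)]:
    q=solve_ik(w(u,v,z),quat(y));print(w(u,v,z),q)
E
```

```text
mug rim left [[721.3  15.5]
 [731.5 -18.4]] candle rim [[ 736.2  -90.9]
 [ 747.2 -134.9]]
tin base front/left/right [[690.2 138. ]
 [734.3 138.4]
 [685.6 103.6]]
[504.4 181.4 230. ] [-0.4  0.6 -0.1  1.9  0.1  0.6 -0.3]
[504.4 181.4 169. ] [-0.4  0.7 -0.1  2.   0.1  0.5 -0.4]
[512.9 122.  169. ] [-0.3  0.7 -0.   2.   0.1  0.5 -0.2]
[442.5  14.2 169. ] [ 0.1  0.6 -0.2  2.2  0.4  0.4  1.2]
[647.4  43.5 169. ] [ 0.1  0.9 -0.3  1.6  0.4  0.7  1.3]
```

```bash
python3 - <<'E'
from h import *
np.set_printoptions(precision=1,suppress=True)
move_gripper(52)
move_ptp(w(525,112,230),quat(YAW))
move_linear(w(525,112,169.5),rate=60)
s=observe();print(s["time_s"],s["ee_pos"],s["wrist_force"],s["width"],uv(s["ee_pos"]))
cv2.imwrite("pics/w2.png",snapshot("wrist"));cv2.imwrite("pics/s2.png",cv2.resize(snapshot("side")[120:320,180:440],None,fx=3,fy=3))
E
```

```text
3.3167 [504.  185.4 169.8] [ 0.6 -0.4  0.6] 51.74930006421923 [525.2 112. ]
```

View pics/w2.png

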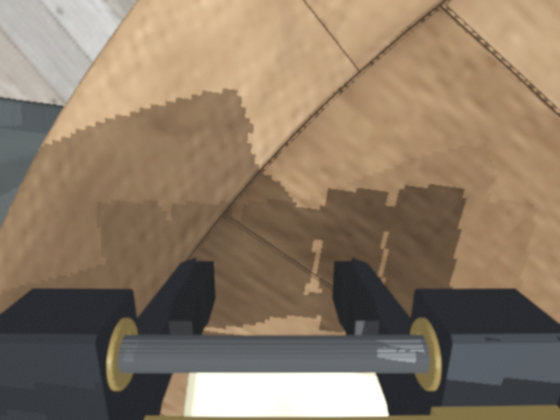

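View pics/s2.png

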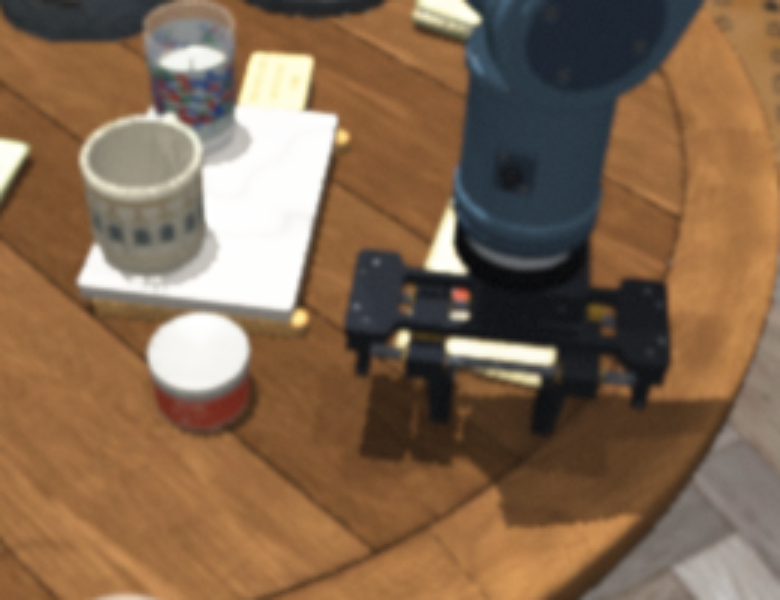

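The fingers are down just left of the tray's short edge, seen at the bottom of the wrist picture at (190–385, 375), and clear of the tin. Pushing now.

```bash
python3 - <<'E'
from h import *
np.set_printoptions(precision=1,suppress=True)
print(move_linear(w(525,48.5,169.5),rate=35,contact_N=15))
s=observe();print(s["time_s"],s["ee_pos"],s["wrist_force"],uv(s["ee_pos"]))
move_linear(w(525,58,169.5),rate=40)
move_linear(w(525,58,240),rate=120)
p=w(610,-15,404);move_ptp([p[0],p[1],404],quat(0))
s=observe();im=snapshot("wrist");C=cam("wrist",s);cv2.imwrite("pics/w3.png",im)
c,r=tray_wrist(im,C,(120,60,230,200));B=cv2.boxPoints(r);print(r,uv(B),s["time_s"])
E
```

```text
False
5.3833 [512.8 122.6 169.5] [ 0.1  0.9 -0.2] [525.   48.6]
((542.1875610351562, 27.0911865234375), (106.7818374633789, 175.4357147216797), 7.152787685394287) [[ 488.7   38.6]
 [ 485.6 -136.8]
 [ 592.4 -138.7]
 [ 595.5   36.7]] 7.3167
```

View pics/w3.png

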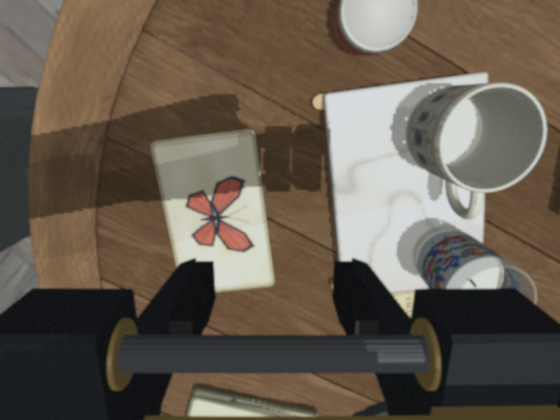

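The tray is now nearly parallel to the plinth, with yaw about 0.125. Its corners are near (151,143), (253,131), (273,287) and (190,290). This view is from directly above, so I'll measure the plinth's front edge again here.

```bash
python3 - <<'E'
from h import *
np.set_printoptions(precision=2,suppress=True)
im=cv2.imread("pics/w3.png");s=observe();C=cam("wrist",s);print(s["ee_pos"])
hsv=cv2.cvtColor(im,cv2.COLOR_BGR2HSV)
m=((hsv[...,1]<45)&(hsv[...,2]>100)).astype(np.uint8)
def fl(P): 
    v=cv2.fitLine(P[:,:2].astype(np.float32),cv2.DIST_HUBER,0,.01,.01).ravel();return v
pts=[]
for y in range(105,255):
    xs=np.nonzero(m[y,300:380])[0]; pts.append((300+xs[0]-.5,y))
L=fl(cast(pts,29,C));print("front",L,"yaw",np.arctan(-L[0]/L[1]),"u",L[2:]@EX)
tp=[]
for x in range(340,430):
    ys=np.nonzero(m[60:140,x])[0]; tp.append((x,60+ys[0]-.5))
T=cast(tp,29,C);L=fl(T);print("left",L,"yaw",np.arctan(L[1]/L[0]),"v",L[2:]@EY)
print("noses",uv(cast([(319,102)],8,C)))
c,r=tray_wrist(im,C,(120,60,230,200))
v=im.copy();cv2.drawContours(v,[c.reshape(-1,1,2)],-1,(0,0,255),1)
for p in pts[::4]+tp[::4]:cv2.circle(v,(int(p[0]),int(p[1])),1,(255,0,0),-1)
cv2.imwrite("pics/v3.png",cv2.resize(v[50:310,130:450],None,fx=2.3,fy=2.3))
E
```

```text
[604.66  72.66 401.48]
front [  0.14  -0.99 658.83  75.54] yaw 0.13561888 u 662.8842938806739
left [  0.99   0.14 703.27 161.46] yaw 0.13735473 v 60.08975838461309
noses [[661.16  52.22]]
```

View pics/v3.png

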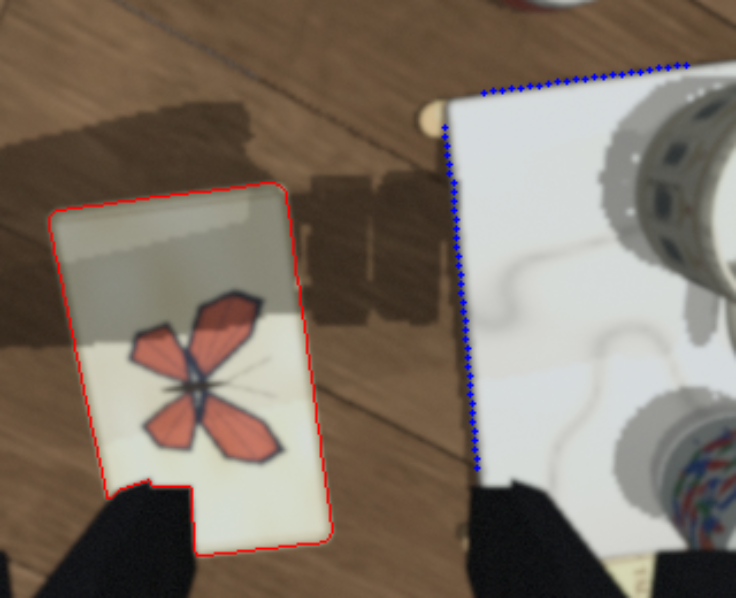

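```bash
cat > meas.py <<'E'
from h import *
np.set_printoptions(precision=2,suppress=True)
def fl(P): return cv2.fitLine(P[:,:2].astype(np.float32),cv2.DIST_HUBER,0,.01,.01).ravel()
def measure(name,box):
    wait(0.4);s=observe();im=snapshot("wrist");s2=observe();C=cam("wrist",s);cv2.imwrite(f"pics/{name}.png",im)
    print("pose drift",s2["ee_pos"]-s["ee_pos"],"t",s2["time_s"])
    return s,im,C
E
python3 - <<'E'
from meas import *
move_ptp([615,10,404],quat(0))
s,im,C=measure("w4",None);print(s["ee_pos"])
c,r=tray_wrist(im,C,(130,60,230,150));print(r,uv(r[0]))
E
```

```text
pose drift [ 0.03 -0.23  0.07] t 8.175
[614.9   10.84 403.91]
((542.445556640625, 26.669342041015625), (106.90576171875, 175.54507446289062), 6.978951930999756) [540.75 -50.53]
```

View pics/w4.png

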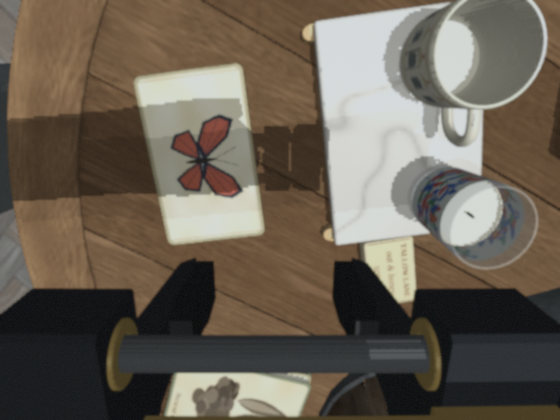

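This view is clear: the tray is whole at (135–265, 65–243), and the slab's front corners are at (315,20) and (335,244).

```bash
python3 - <<'E'
from meas import *
s=observe();C=cam("wrist",s);im=cv2.imread("pics/w4.png")
c,r=tray_wrist(im,C,(130,60,230,150))
hsv=cv2.cvtColor(im,cv2.COLOR_BGR2HSV);m=((hsv[...,1]<45)&(hsv[...,2]>100)).astype(np.uint8)
pts=[(300+np.nonzero(m[y,300:380])[0][0]-.5,y) for y in range(28,238)]
tp=[(x,np.nonzero(m[0:60,x])[0][0]-.5) for x in range(325,400)]
bt=[(x,np.nonzero(m[150:260,x])[0][-1]+150.5) for x in range(342,362)]
for n,q in(("front",pts),("left",tp),("right",bt)):
    L=fl(cast(q,29,C));print(n,L,"yaw",np.arctan(-L[0]/L[1]) if n=="front" else np.arctan(L[1]/L[0]),"uv",uv(L[2:]))
print("tray",uv(r[0]),np.radians(r[2]))
print("noses",uv(cast([(303.5,33),(324.5,235)],7,C)))
E
```

```text
front [  0.14  -0.99 663.13  50.33] yaw 0.13771696 uv [663.56 -44.23]
left [  0.99   0.13 691.65 158.11] yaw 0.1345884 uv [707.08  58.43]
right [  0.99   0.13 696.17 -56.52] yaw 0.13265787 uv [ 681.12 -154.68]
tray [540.76 -50.79] 0.12137294250198079
noses [[ 657.09   52.69]
 [ 656.17 -150.1 ]]
```

```bash
python3 - <<'E'
from h import *
fc=w(663.5,-48.2,0)
Y=0.1375;ex=np.array([np.cos(Y),np.sin(Y)]);ey=np.array([-np.sin(Y),np.cos(Y)])
print(fc,fc[:2]@ex+75,fc[:2]@ey)
t=np.array([542.4,26.6]);print("tray",t@ex,t@ey)
s=open('h.py').read().replace("YAW=0.1423","YAW=0.1375").replace("U0,V0=739.2,-48.7",f"U0,V0={fc[:2]@ex+75:.1f},{fc[:2]@ey:.1f}")
open('h.py','w').write(s)
E
grep U0 h.py
```

```text
[663.6293617   46.38491442   0.        ] 738.7237156062541 -45.01465696668401
tray 540.9266841517142 -47.99627457034114
U0,V0=738.7,-45.0   # plinth centre in rotated world axes
```

The tray sits 3 mm to the −y side of the slot axis, so I'll push forward with the fingers wide and drift slightly sideways to correct it. I'll look again before it goes in.

```bash
python3 - <<'E'
from meas import *
q=quat(YAW+np.pi/2)
move_gripper(88)
move_ptp(w(455,-48,240),q)
move_linear(w(455,-48,169.5),rate=70)
s=observe();print(s["time_s"],uv(s["ee_pos"]),s["ee_pos"],s["wrist_force"])
move_linear(w(474,-48,169.5),rate=40)
print(move_linear(w(527,-45,169.5),rate=40,contact_N=12))
s=observe();print(s["time_s"],uv(s["ee_pos"]),s["wrist_force"])
move_linear(w(517,-45,169.5),rate=50)
move_linear(w(517,-45,240),rate=120)
move_ptp([625,10,404],quat(0))
s,im,C=measure("w5",None)
c,r=tray_wrist(im,C,(170,60,270,150));print(r,uv(r[0]),np.radians(r[2]))
hsv=cv2.cvtColor(im,cv2.COLOR_BGR2HSV);m=((hsv[...,1]<45)&(hsv[...,2]>100)).astype(np.uint8)
c2=contour(m,(330,100,370,160))
cv2.imwrite("pics/m5.png",m*255)
E
```

```text
11.2583 [455.2 -48. ] [457.49  14.84 169.84] [-0.66  0.07  0.33]
False
13.3583 [526.99 -45.03] [-0.41  0.4  -0.12]
pose drift [0.03 0.04 0.06] t 16.1083
((592.0022583007812, 37.32300567626953), (106.78307342529297, 175.5484161376953), 7.894660949707031) [591.53 -44.17] 0.13778782690101016
```

View pics/w5.png

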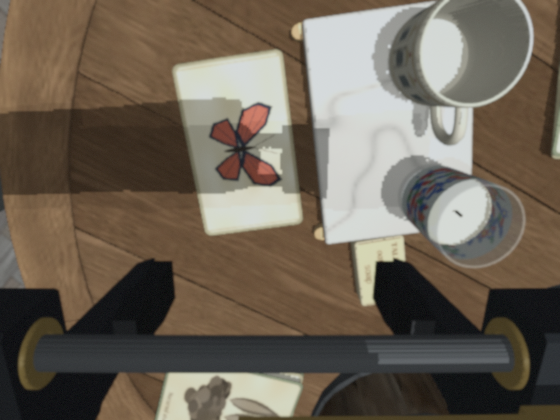

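The tray is square with the plinth (yaw 0.138) and in line to about 1 mm. The runner noses show at (297,32) and (319,234). I'll check the slot centre from this same picture, then slide the tray in.

```bash
python3 - <<'E'
from meas import *
s=observe();C=cam("wrist",s);im=cv2.imread("pics/w5.png")
hsv=cv2.cvtColor(im,cv2.COLOR_BGR2HSV);m=((hsv[...,1]<45)&(hsv[...,2]>100)).astype(np.uint8)
pts=[(290+np.nonzero(m[y,304:380])[0][0]+14-.5,y) for y in range(28,45)]
pts=[(302+np.nonzero(m[y,302:380])[0][0]-.5,y) for y in list(range(28,236))]
tp=[(x,np.nonzero(m[0:60,x])[0][0]-.5) for x in range(312,390)]
bt=[(x,np.nonzero(m[150:260,x])[0][-1]+150.5) for x in range(332,352)]
for n,q in(("front",pts),("left",tp),("right",bt)):
    L=fl(cast(q,29,C));print(n,"yaw",np.arctan(-L[0]/L[1]) if n=="front" else np.arctan(L[1]/L[0]),"uv",uv(L[2:]))
hsvm=((hsv[...,1]>60)&(hsv[...,2]>170)).astype(np.uint8)
for b in((285,20,304,45),(308,222,330,246)):
    n,l,st,ce=cv2.connectedComponentsWithStats(hsvm[b[1]:b[3],b[0]:b[2]]);i=1+st[1:,4].argmax();print("nose",ce[i]+b[:2],st[i],uv(cast([ce[i]+b[:2]],7,C)))
E
```

```text
front yaw 0.14129765 uv [664.12 -16.52]
left yaw 0.1349657 uv [706.86  62.13]
right yaw 0.13643177 uv [ 683.26 -151.01]
nose [296.15  31.21] [ 7  3  9 16 96] [[660.1   56.14]]
nose [318.68 233.67] [ 7  6  9 12 72] [[ 660.47 -146.63]]
```

```bash
python3 - <<'E'
from meas import *
q=quat(YAW+np.pi/2);v=-44.6
move_ptp(w(510,v,240),q)
move_linear(w(510,v,169.5),rate=70)
def rep(t):
    s=observe();print(t,s["time_s"],uv(s["ee_pos"]),s["ee_pos"][2],s["wrist_force"])
rep("down")
print(move_linear(w(580,v,169.5),rate=35,contact_N=7));rep("a")
E
```

```text
down 18.5167 [510.23 -44.6 ] 169.8692547413163 [ 0.35 -1.25 -0.2 ]
False
a 20.6667 [579.96 -44.6 ] 169.56389184626624 [-0.8   0.07 -0.13]
```

```bash
python3 - <<'E'
from meas import *
v=-44.6
def rep(t):
    s=observe();print(t,s["time_s"],uv(s["ee_pos"]),s["ee_pos"][2],s["wrist_force"])
r=move_linear(w(637,v,169.5),rate=30,contact_N=6);print(r);rep("a")
if not r:
    print(move_linear(w(651,v,169.5),rate=10,contact_N=5));rep("b")
cv2.imwrite("pics/s6.png",cv2.resize(snapshot("side")[120:320,180:440],None,fx=3,fy=3))
cv2.imwrite("pics/c6.png",cv2.resize(snapshot("scene")[130:310,180:440],None,fx=3,fy=3))
E
```

```text
False
a 22.7167 [636.97 -44.61] 169.5040329952383 [-1.68  0.01 -0.01]
True
b 23.675 [646.09 -44.56] 168.8100256749967 [-0.36  0.25  0.71]
```

View pics/c6.png

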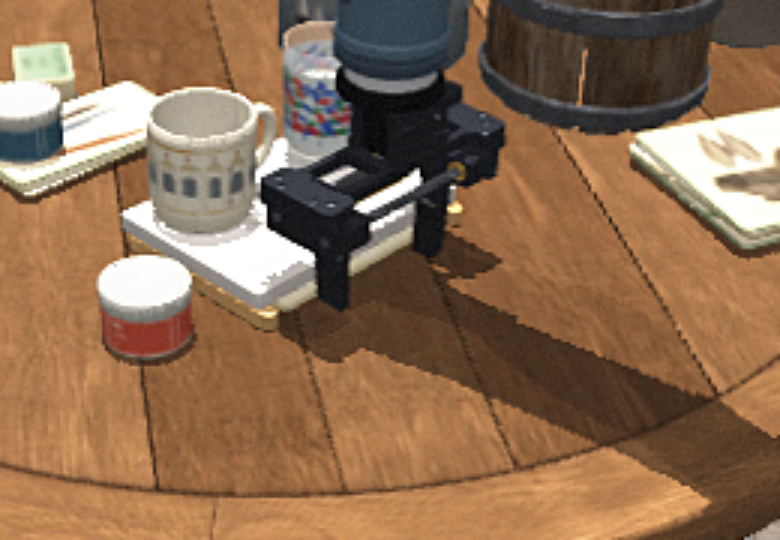

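The contact stop came at TCP u = 646, against about 645 predicted, and the scene picture shows only the front lip at (280–420, 240–305). Backing off to verify.

```bash
python3 - <<'E'
from meas import *
v=-44.6
move_linear(w(625,v,169.5),rate=50)
move_linear(w(625,v,260),rate=120)
move_ptp([625,-10,404],quat(0))
s,im,C=measure("w7",None)
cv2.imwrite("pics/z7.png",cv2.resize(im[0:260,240:520],None,fx=2.3,fy=2.3,interpolation=cv2.INTER_CUBIC))
E
```

```text
pose drift [ 0.01 -0.04  0.09] t 26.925
```

View pics/z7.png

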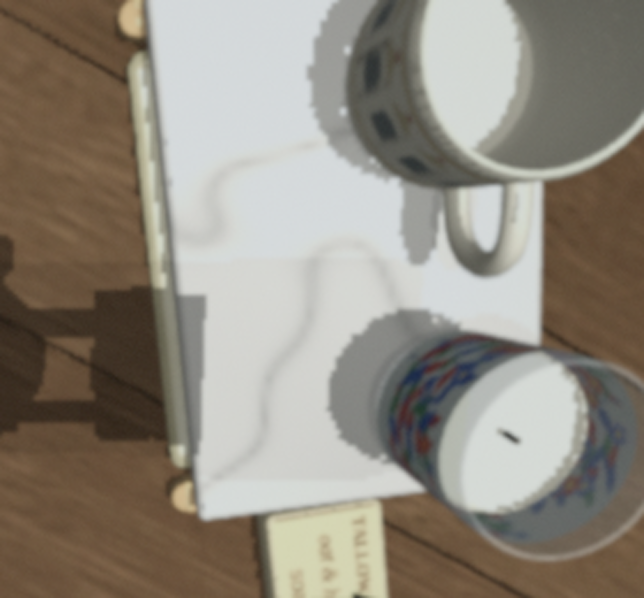

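The tray's lip shows evenly between the two noses, its outer edge running from (129,60) to (175,460) in the zoom. Now I'll measure the lip depth, squareness and whether the plinth moved.

```bash
python3 - <<'E'
from meas import *
s=observe();C=cam("wrist",s);im=cv2.imread("pics/w7.png")
hsv=cv2.cvtColor(im,cv2.COLOR_BGR2HSV)
m=((hsv[...,1]<70)&(hsv[...,2]>85)).astype(np.uint8)
m2=((hsv[...,1]<45)&(hsv[...,2]>100)).astype(np.uint8)
lip=[]
for y in range(30,198):
    xs=np.nonzero(m[y,285:345])[0]; lip.append((285+xs[0]-.5,y))
L=fl(cast(lip,7,C));yl=np.arctan(-L[0]/L[1]);Q=uv(cast(lip,7,C))
print("lip yaw",yl,uv(L[2:]),"spread",Q[:,0].std())
# slab front edge: strongest brightness-step / bluish (B>=R) boundary
b=im[...,0].astype(int)-im[...,2]
sl=[]
for y in range(8,110):
    xs=np.nonzero(b[y,298:345]>0)[0]
    if len(xs): sl.append((298+xs[0]-.5,y))
L2=fl(cast(sl,29,C));print("slab yaw",np.arctan(-L2[0]/L2[1]),uv(L2[2:]))
tp=[(x,np.nonzero(m2[150:235,x])[0][-1]+150.5) for x in range(332,352)]
print("right edge",uv(fl(cast(tp,29,C))[2:]))
px=np.array([(129,58),(173,458),(145,0),(202,520),(122,0)])/2.3+[240,0]
print("lip ends",uv(cast(px[:2],8,C)),"slab",uv(cast(px[2:4],29,C)))
n=[((132,18),),((185,497),)]
print("noses",uv(cast(np.array([[132,18],[185,497]])/2.3+[240,0],7,C)))
E
```

```text
lip yaw 0.14376755 [656.49 -37.36] spread 0.4648473314845145
slab yaw 0.18412884 [667.11  16.95]
right edge [ 680.5  -151.15]
lip ends [[ 657.88   41.29]
 [ 657.98 -126.89]] slab [[ 664.5    56.76]
 [ 666.07 -150.88]]
noses [[ 660.89   55.77]
 [ 661.65 -146.66]]
```

```bash
python3 - <<'E'
from h import *
im=snapshot("side");a=cv2.imread("pics/side0.png")
cv2.imwrite("pics/cmp.png",np.vstack([cv2.resize(x[110:270,190:340],None,fx=2,fy=1.8) if 0 else cv2.resize(x[115:270,190:400],None,fx=1.9,fy=1.9) for x in(a,im)]))
for n,b in(("tin",(228,222,268,265)),("mug",(205,158,250,210)),("candle",(226,120,262,160))):
    x0,y0,x1,y1=b; r=cv2.phaseCorrelate(*[cv2.cvtColor(i[y0:y1,x0:x1],cv2.COLOR_BGR2GRAY).astype(np.float32) for i in(a,im)]);print(n,r)
E
```

```text
tin ((-0.10317723634292975, 0.46078089487465945), 0.992919671535492)
mug ((0.5164205372575275, 0.027337375669887365), 1.008157648863616)
candle ((-0.014733455601572132, -0.06502955192119586), 0.9724542955557506)
```

View pics/cmp.png

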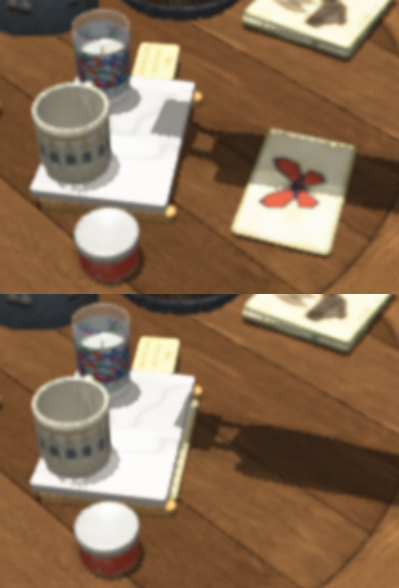

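The before and after side views match apart from the tray, which now shows only its thin lip along the slab's front. The arm is clear, so I'm handing it in.

```bash
python3 - <<'E'
from workcell import *
print(observe()["time_s"]);finish_job()
E
```

```text
26.975
the job is handed in; nothing more can be done
```

The tray is under the plinth against the back stop, and I handed the job in at 27 s; no verdict was reported. I used three two-finger pushes:
1. **Turn and shift:** pushed the short edge to turn the tray about 8° and move it across towards the slot.
2. **Line up:** pushed the long edge forward with a slight sideways drift to bring it square and onto the slot axis.
3. **Slide in:** pushed it straight in until it met the stop. A force change of about 5 N ended the push, within about 1 mm of the predicted place.

**Last checks:**
- **Depth:** the lip shows about 7–8 mm, against a nominal 8.
- **Squareness:** the lip's yaw is 0.144 and the plinth's about 0.138, so they differ by about 0.006 rad.
- **Sideways:** the tray is roughly 2.5 mm off the slot centre, measured by eye from picked pixels, and sits between the runners.
- **Everything else:** the slab edges repeat within about 1 mm. The mug, candle glass and tin shifted by about half a pixel or less in the side picture. The soap was only compared by eye and looks unchanged.

**One check disagreed:** the automatic slab-edge fit in the last wrist picture gave a yaw of 0.184. The mask probably picked up the marble's shading next to the lip, so I ignored it. I relied on the hand-picked corners, the right edge and the earlier fits, which agree with each other.

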